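# Tighten a lens retaining ring with a click pin spanner

## Task

Take the two-pin spanner off its saddle block, set both pins fully into the two holes of the lens's retaining ring, and only then turn the ring clockwise (seen from above) until it is fully home and the spanner's clutch clicks; stop there, since turning on after the click overtightens the ring. Then lift the spanner out without slackening the ring and set it back astride its saddle block. Keep spanner and fingers off the front glass and leave the other things on the bench where they are.

Things in the scene. Friction and masses are not known exactly. Their poses are not given: they have to be found in the camera images.
- lens: Large inspection lens standing nose up, fixed to the bench: dark cylinder 132 mm diameter on an aluminium flange 160 mm diameter and 12 mm thick, 74 mm high to its rim. Origin: centre of its underside on the bench, z up. It may stand left or right of the middle.
- ring_top (a point): Centre of the top face of the aluminium retaining ring, 76 mm above the bench, on the lens axis. Ring: 112 mm outer, 54 mm inner diameter, 16 mm thick. Its x axis turns with the ring and runs through both pin holes: round, 13 mm diameter, 16 mm deep, at x = +40 and -40 mm. z up. The holes are alike: either pin fits either.
- ring_hole (a point): Centre of the mouth of one of the two pin holes (the one at x = +40 mm of ring_top), level with the ring's top face.
- ring (a joint): Turn of the retaining ring, rad; grows clockwise seen from above. It starts between 0.10 and 0.45; at 0.90 it is fully home against a rigid stop. Stiff thread: about 0.2 N m to turn, stays where it is left, does not rise or sink.
- seat (a joint): Overtightening of the ring: how far, rad, it has been forced past home, with its seat in the lens. 0 at the start and in good work; it yields only above about 0.9 N m, that is when the grip is turned on after the click.
- glass: Front glass of the lens, disc 52 mm diameter in the middle of the ring, its face 10 mm below the ring's top. Origin on the lens axis at the bench. Must not be touched.
- spanner: Loose two-pin spanner, pins down, about 0.33 kg. Steel bar 100 x 22 x 12 mm along its x axis; origin: centre of the bar's underside, z up. Two tapered-tip pins, 10 mm diameter, reach 12 mm below the underside at x = +40 and -40 mm. Engaged, the underside lies on the ring's top; on the saddle block it is 40 mm above the bench. A 32 mm boss rises to 24 mm above the underside; the T-grip is above it.
- grip (a point): Middle of the spanner's black T-grip, 52 mm above the bar's underside on the spanner's axis. The grip is a block 90 mm long (along this point's x axis), 24 mm wide with flat parallel sides, 32 mm high, from 36 to 68 mm above the bar's underside. It starts parallel to the bar and turns against it only in the clutch.
- clutch (a joint): Angle of the T-grip ahead of the bar, rad; grows clockwise seen from above; 0 at the start. An over-centre clutch: it holds at 0 until about 0.45 N m, then the torque falls away and past 0.20 it snaps on to 0.26 and stays there: that is the click, there is only one. At 0.26 it is solid again: turning on would overtighten the ring. Anticlockwise from 0 it is solid too.
- rest: Saddle block fixed to the bench, grey: 56 mm along its x axis, 50 mm along y, 40 mm high, with an 8 mm thick foot 110 mm along y. Origin: centre of its underside. The spanner sits on top, centred, with its bar along the block's x axis and a pin hanging outside either end (5 mm play each way); either way round.
- cap: Black lens cap, disc 124 mm diameter, 16 mm high, lying on the bench. Bystander. Origin at the centre of its underside.
- tote: Blue open tote 220 x 150 x 80 mm. Bystander. Origin at the centre of its underside.
- driver: Screwdriver 190 mm long with a black handle, lying on the bench along its x axis. Bystander.
- jar: White jar 70 mm diameter, 90 mm high. Bystander. Origin at the centre of its underside.
Mind the look-alikes: they are no part of the job. Leave any yellow look-alike of the spanner alone.

How it is judged:
On the way, in this order (a step that is already met when the one before it is completed fails the run):
1. both pins are fully in the ring's holes (bar on the ring's top face) and the ring has not been turned yet (horizontal distance between spanner and ring_top below 0.004 m and z of spanner in the frame of ring_top below 0.004 m and angle between the x axis of spanner and the x axis of ring_top, either way round below 0.12 rad and angle between spanner's own z axis and vertical below 0.1 rad and distance of ring_hole from where it was at the start of the episode below 0.008 m), for 0.1 s.
2. with both pins still in, the ring is fully home and the clutch has clicked once (horizontal distance between spanner and ring_top below 0.004 m and z of spanner in the frame of ring_top below 0.004 m and angle between the x axis of spanner and the x axis of ring_top, either way round below 0.12 rad and angle between spanner's own z axis and vertical below 0.1 rad and value of joint ring above 0.82 rad and value of joint clutch above 0.2 rad), for 0.05 s.
At the end, for the whole second after the job is handed in: Ring home (within 0.08 rad of its stop), clutch clicked (above 0.20 rad), ring not forced past home (under 0.12 rad); spanner released, still and upright astride the saddle block: underside 36 to 45 mm up, within 20 mm of the block's centre and 0.3 rad of its x axis (value of joint ring above 0.82 rad and value of joint clutch above 0.2 rad and value of joint seat below 0.12 rad and horizontal distance between spanner and rest below 0.02 m and z of spanner in the frame of rest between 0.036 and 0.045 m and angle between the x axis of spanner and the x axis of rest, either way round below 0.3 rad and angle between spanner's own z axis and vertical below 0.08 rad and linear speed of spanner below 0.02 m/s); the robot touches nothing.
It fails at once if the grip is turned on after the click and overtightens the ring (forced more than 0.12 rad past home) (value of joint seat above 0.12 rad).
It fails at once if the clutch clicks before the ring is home (value of joint clutch above 0.2 rad and value of joint ring below 0.78 rad).
It fails at once if the spanner or the fingers press on the front glass (contact force between any of spanner, the fingers and glass above 1 N).
It fails at once if a bystander is moved by more than 30 mm (distance of any of cap, tote, driver, jar from where it was at the start of the episode above 0.03 m).
It also fails if it takes over 64 s, if anything falls off the work surface, if the arm or the gripper's body presses on something with over 40 N, if the wrist force passes 120 N, or if a joint passes its speed limit or range.

## Robot

A 6-joint arm with a two-finger parallel gripper is mounted at the origin on the work surface. World frame = base frame: x ahead of the robot, y to its left, z up, the work surface at z = 0. Lengths are in m, angles in rad, forces in N, time in s.
With the tool pointing down it reaches from about 0.225 to 0.875 m from the base axis. Payload 3.4 kg.
Tool frame: the origin (TCP) lies on the centre line of the jaws, within the pads' length; the fingertips stand 14 mm ahead of it and the grasp point (between the pads) lies 5 mm behind it; z points along the fingers, y is the line along which they close (so a half turn about z gives the same grasp; the last joint's range is limited). The gripper opens to 85 mm and grips with 20 to 120 N. Pads are 22 mm wide; open, the fingers measure 114 mm over their backs; the gripper's body (76 mm by 85 mm) begins 54 mm behind the grasp point. The pads swing forward as they close: fully open they stand 13 mm farther back than shut.
Start: joints at [1.121, 0.276, 1.505, -0, 1.361, -0.121], TCP at [0.186, 0.544, 0.207] pointing down, gripper open.
Joint ranges: [-2.89, 2.89], [-0.75, 2.08], [0.22, 2.7], [-1.18, 4.32], [0.11, 2.71], [-2.7, 2.7]. Speed limits (rad/s): [2.57, 2.57, 3.14, 3.14, 3.14, 3.14].

## Interface

Orientations are given as a unit quaternion [w, x, y, z].
In Python, from rig import manip, eyes gives the robot as it stands.
- The arm moves only by the shell command python3 -m creep 'ROWS' [FORCE]. ROWS is JSON, a list of rows, each a list of 5 numbers: the opening, from 0 (shut) to 1 (fully open), then the shift along the tool's x, y, z normalised to -1 to 1, where 1 is 0.5 m, then the turn about the tool's z normalised to -1 to 1, where 1 is 360 degrees. In form: [[fingers, dx, dy, dz, spin], ...]. A call has 1 to 10 rows; each row is the pose to reach, as a shift and turn from the pose commanded when the call began, along the tool's axes at that moment, turning the shorter way round; what a row does not reach only later rows make up. A row lasts 1/10 s, in which the tool goes at most 50 mm and 8.59 degrees, less where a joint would pass 70% of its speed; a pose out of reach is approached as far as the arm can. A call with a number of a shift or a turn outside -1 to 1 is refused whole. A call with a gripper value outside its range is refused whole. The fingers move at their own pace and stop on an object; FORCE is the grip in N (left out, the last holds). Time passes only in rows, so rows that repeat a pose let the fingers close. It gives the time, the measured TCP pose, the force, the opening and the grip force at its end, in the units of the state.
- manip.get_state(): the state, without advancing time (a new reading comes with each control period).
- eyes.get_image(name): name is "side" or "top" or "wrist"; returns a dict with "frame" (420x560x3 uint8, red, green, blue), "fx", "fy", "cx", "cy" (pixels), "k1" (the pictures are not rectified: a ray, as slopes to the right and down, at radius r is drawn at 1 + k1 r^2 times it, then the intrinsics apply), "R" (3x3) and "t" (3): a world point X has camera coordinates R X + t. Camera axes: x right, y down, z forward; pixel columns grow to the right and rows downward; lengths in m; the calibration is good to about 2 mm. A picture is of the moment at which its call begins. There is no depth.
- manip.sign_off(): hands the job in; it is judged then, once.
Trained networks look in the newest picture that a camera, given by its name, has taken for a name from the list of things; names that differ only in an ending like _2 or _b are one class to them, and where a whole thing is asked for, a point or a joint stands for the part that bears it (a point fixed in the world has none). Each returns a list of dicts, best first, with "confidence" (0 to 1); they miss things now and then, are a little off and sometimes report something else, mostly with a low value. They report only what shows in the picture. A call takes as long as a camera call. They do not tell look-alikes from the thing itself.
- eyes.regions_of(camera, label): "mask" (420x560 bool, what is visible of it) and "bbox" ([left, top, right, bottom] in pixels, round what is visible of it).
- eyes.place_of(camera, label): "centre" ([column, row] in pixels: a listed point, or the origin of a listed thing).
The state is a dict: "clock": time; "qpos": joint angles; "qd": joint speeds; "effort": joint torques, N m; "position": TCP position; "ee_rot": TCP orientation; "contact_force": force on the tool from outside, world axes, zero at the start; "moment": the same for the moment, N m; "width": finger opening in m; "gripper_force": force on a finger pad.
Only numpy, scipy, OpenCV 4.12 (cv2) and the standard library are available. Lean on these libraries where they do the work, as an engineer would, in place of code of your own. Each camera call takes 0.05 s, during which the arm holds its last target. There are 200 camera calls.

## Working session

There is one attempt and no reset: what is moved stays moved. The work goes in short steps, Python scripts to look and compute and a shell command to move; the robot and the scene stay as the last step left them, time stands still between calls to the robot, and variables do not carry over. Pictures are saved under pics/ and viewed, at most 10 in all, crops included, and the job is handed in when it is done.

```bash
ls; mkdir -p pics
cat > h.py <<'E'
import numpy as np, cv2
from rig import manip, eyes
def ray(im,px):
    K=np.array([[im['fx'],0,im['cx']],[0,im['fy'],im['cy']],[0,0,1.]])
    # drawn = u*(1+k1 r^2), OpenCV model
    u=cv2.undistortPoints(np.array([[px]],float),K,np.array([im['k1'],0,0,0.]))[0,0]
    R=np.array(im['R']);t=np.array(im['t'])
    d=R.T@np.array([u[0],u[1],1.]); return -R.T@t, d/np.linalg.norm(d)
def atz(im,px,z):
    o,d=ray(im,px); return o+d*(z-o[2])/d[2]
def tri(rs):
    A=0;b=0
    for o,d in rs:
        P=np.eye(3)-np.outer(d,d);A=A+P;b=b+P@o
    X=np.linalg.solve(A,b)
    return X,[float(np.linalg.norm((np.eye(3)-np.outer(d,d))@(X-o))) for o,d in rs]
def proj(im,X):
    K=np.array([[im['fx'],0,im['cx']],[0,im['fy'],im['cy']],[0,0,1.]])
    return cv2.projectPoints(np.array([X],float),cv2.Rodrigues(np.array(im['R']))[0],np.array(im['t'],float),K,np.array([im['k1'],0,0,0.]))[0][0,0]
def save(im,n): cv2.imwrite('pics/'+n,cv2.cvtColor(im['frame'],cv2.COLOR_RGB2BGR))
E
python3 - <<'E'
from h import *
ims={c:eyes.get_image(c) for c in ('top','side','wrist')}
cv2.imwrite('pics/a.png',cv2.cvtColor(np.hstack([cv2.resize(ims[c]['frame'],(400,300)) for c in ('top','side')]),cv2.COLOR_RGB2BGR))
save(ims['top'],'top.png');save(ims['side'],'side.png')
for n in ['ring_top','ring_hole','spanner','grip','rest','lens','glass','cap','tote','driver','jar']:
    r={}
    for c in ('top','side'):
        r[c]=eyes.place_of(c,n)
        print(n,c,[(np.round(p['centre'],1).tolist(),round(p['confidence'],2)) for p in r[c][:3]])
    for a in r['top'][:2]:
        for b in r['side'][:2]:
            X,e=tri([ray(ims['top'],a['centre']),ray(ims['side'],b['centre'])]); print('   ',X.round(4),np.round(e,4))
for c in ims: print(c,(-np.array(ims[c]['R']).T@ims[c]['t']).round(3), ims[c]['fx'])
s=manip.get_state();print(s['position'],s['ee_rot'],s['contact_force'],s['width'])
E
```

```text
pics
ring_top top [([211.9, 234.0], 0.76)]
ring_top side [([314.8, 270.7], 0.69), ([322.4, 205.9], 0.63)]
    [0.521  0.2012 0.0788] [0.0022 0.0022]
    [0.5075 0.179  0.2139] [0.0053 0.0053]
ring_hole top [([219.6, 219.1], 0.68)]
ring_hole side [([298.4, 263.9], 0.58)]
    [0.5608 0.1828 0.0804] [0.0028 0.0028]
spanner top [([352.4, 198.6], 0.85), ([385.1, 249.8], 0.81), ([337.3, 241.9], 0.79)]
spanner side [([321.5, 203.2], 0.81), ([330.8, 187.1], 0.73), ([276.3, 206.4], 0.63)]
    [ 0.5933 -0.1973  0.0457] [0.0648 0.0648]
    [ 0.5742 -0.1878  0.104 ] [0.0708 0.0708]
    [ 0.5288 -0.3265 -0.0383] [0.0074 0.0074]
    [ 0.511  -0.3118  0.028 ] [0.0028 0.0028]
grip top [([352.0, 189.7], 0.61), ([338.8, 238.8], 0.57), ([390.5, 248.6], 0.51)]
grip side [([322.0, 187.9], 0.72), ([275.4, 188.2], 0.72), ([331.1, 173.9], 0.51)]
    [ 0.5993 -0.1865  0.1022] [0.072 0.072]
    [ 0.6721 -0.1986  0.0709] [0.0085 0.0085]
    [ 0.5291 -0.1637  0.0926] [0. 0.]
    [ 0.5938 -0.159   0.0834] [0.0633 0.0633]
rest top [([332.0, 243.0], 0.64)]
rest side [([321.2, 216.3], 0.75)]
    [ 0.5272 -0.153   0
[... 292 characters left out ...]
]
tote top [([338.9, 235.9], 0.73)]
tote side [([349.2, 173.6], 0.92)]
    [ 0.4936 -0.1537  0.1487] [0.0358 0.0358]
driver top [([288.3, 256.2], 0.6)]
driver side [([339.7, 250.7], 0.95), ([319.4, 215.2], 0.5)]
    [ 0.4764 -0.0237 -0.016 ] [0.0028 0.0028]
    [ 0.4992 -0.0235  0.0813] [0.0284 0.0284]
jar top [([141.6, 245.1], 0.61)]
jar side [([330.1, 392.3], 0.62)]
    [0.4793 0.4275 0.0057] [0.0022 0.0022]
top [ 0.355 -0.017  1.406] 464.20500117365344
side [0.484 0.911 0.593] 430.8905593732194
wrist [0.108 0.571 0.374] 362.1265273914577
[0.18566801 0.54424235 0.20733263] [3.97395710e-07 1.63675434e-01 9.86514241e-01 6.96625141e-05] [-1.54205741  1.02335326  0.09071134] 0.0856870419087846
```

View pics/top.png

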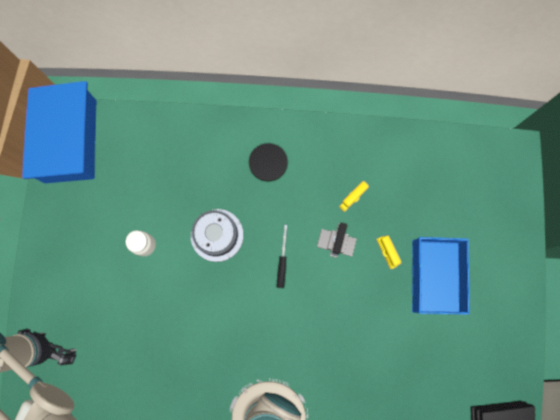

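View pics/side.png

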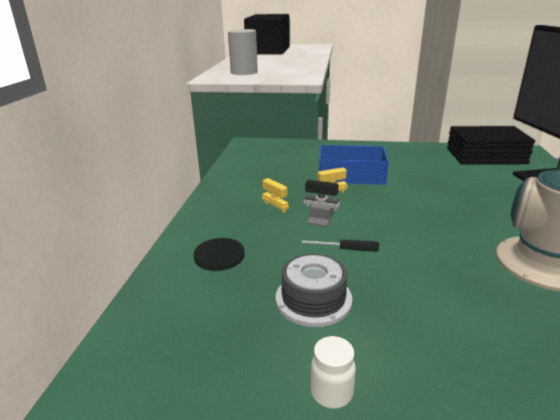

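The wanted spanner (black T-grip) sits on the grey block at about (340,238) in the top view, and at (322,188) in the side view. The yellow ones are decoys. The ring holes are at about (220,219) and (208,245) in the top view.

Run:
```python
from h import *
from scipy.spatial.transform import Rotation as Ro
s=manip.get_state();q=s['ee_rot'];T=Ro.from_quat([q[1],q[2],q[3],q[0]]).as_matrix();p=np.array(s['position'])
im=eyes.get_image('wrist');R=np.array(im['R']);c=-R.T@im['t']
print('cam in tool',(T.T@(c-p)).round(4),'optical axis',(T.T@R[2]).round(3),'cam x',(T.T@R[0]).round(3))
print('T',T.round(4))
# where the optical centre hits height .08 relative to the TCP at this height
for z in (.08,.1):
    X=atz(im,[280,210],z);print('view centre at z',z,'tool offset',(T.T@(X-p)).round(3))
t=eyes.get_image('top');f=t['frame'].astype(int)
m=(f.max(2)<60);m[:210]=0;m[265:]=0;m[:,:325]=0;m[:,360:]=0
r=cv2.minAreaRect(np.argwhere(m)[:,::-1].astype(np.float32));print(r)
b=cv2.boxPoints(r);P=[atz(t,x,.108)[:2] for x in b]
print(np.mean(P,0).round(4),[ (np.linalg.norm(P[i]-P[i-1]).round(4),np.arctan2(*(P[i]-P[i-1])[::-1]).round(3)) for i in (1,2)])
```

```text
cam in tool [ 0.0825  0.0004 -0.1672] optical axis [-0.322 -0.002  0.947] cam x [-0.002  1.     0.001]
T [[-9.464e-01  3.229e-01  0.000e+00]
 [ 3.229e-01  9.464e-01  1.000e-04]
 [ 0.000e+00  1.000e-04 -1.000e+00]]
view centre at z 0.08 tool offset [-0.019 -0.001  0.127]
view centre at z 0.1 tool offset [-0.012 -0.001  0.107]
((339.176513671875, 238.29415893554688), (5.335783958435059, 29.10427474975586), 14.03624439239502)
[ 0.5288 -0.1631] [(np.float64(0.083), np.float64(-0.193)), (np.float64(0.0151), np.float64(-1.75))]
```

```bash
python3 -m creep '[[1,-0.2,-0.1,0,0],[1,-0.856,-0.435,0,0],[1,-0.856,-0.435,0,0],[1,-0.856,-0.435,0,0],[1,-0.856,-0.435,0,0],[1,-0.856,-0.435,0,0],[1,-0.856,-0.435,0,0],[1,-0.856,-0.435,0,0],[1,-0.856,-0.435,0,0],[1,-0.856,-0.435,0,0]]' 30
python3 -m creep '[[1,0,0,0,0],[1,0,0,0,0],[1,0,0,0,0]]'
cat > look.py <<'E'
from h import *
import sys
from scipy.spatial.transform import Rotation as Ro
def see(names,png=None):
    im=eyes.get_image('wrist'); s=manip.get_state()
    if png: save(im,png)
    q=s['ee_rot'];T=Ro.from_quat([q[1],q[2],q[3],q[0]]).as_matrix()
    print('tcp',np.round(s['position'],4),'psi',np.arctan2(T[1,1],T[0,1]).round(4),'q6',round(s['qpos'][5],3),'F',np.round(s['contact_force'],1),'w',round(s['width'],4))
    for n,z in names:
        for d in eyes.place_of('wrist',n)[:3]:
            print(n,np.round(d['centre'],1),round(d['confidence'],2),atz(im,d['centre'],z).round(4))
    return im,s
E
python3 - <<'E'
from look import *
see([('ring_top',.076),('ring_hole',.076),('glass',.066)],'ring1.png')
E
```

```text
clock: 2.35
position: [0.5231, 0.1972, 0.2073]
ee_rot: [0.001, 0.165, 0.986, -0.0]
contact_force: [0.3, 0.8, -0.6]
width: 0.0853
gripper_force: 0.0
clock: 2.65
position: [0.5196, 0.2009, 0.2073]
ee_rot: [-0.0, 0.163, 0.987, 0.0]
contact_force: [-0.7, 0.9, 0.6]
width: 0.085
gripper_force: 0.0
tcp [0.5195 0.2012 0.2074] psi 1.2435 q6 -0.999 F [-0.9  0.4 -0.1] w 0.0853
ring_hole [279.1 239.6] 0.65 [0.5646 0.1839 0.076 ]
glass [278.7 174.5] 0.8 [0.5102 0.2022 0.066 ]
```

View pics/ring1.png

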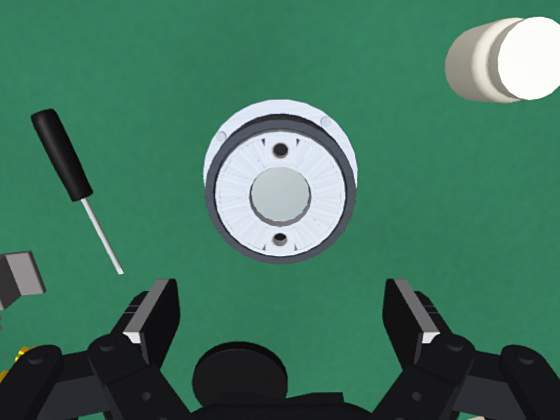

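```bash
cat > ring.py <<'E'
from look import *
def ringfit(im,c0,z=.076):
    """pixel centres of both hole mouths (by dark blobs near predicted), returns world"""
    g=cv2.cvtColor(im['frame'],cv2.COLOR_RGB2GRAY)
    out=[]
    for px in c0:
        x,y=np.round(px).astype(int);w=14
        p=cv2.resize(g[y-w:y+w+1,x-w:x+w+1],None,fx=4,fy=4,interpolation=cv2.INTER_CUBIC)
        m=(p<140).astype(np.uint8)
        n,l,st,ce=cv2.connectedComponentsWithStats(m)
        i=1+np.argmin([np.hypot(*(ce[k]-58))-.1*st[k,4]**.5 for k in range(1,n)])
        c=max(cv2.findContours((l==i).astype(np.uint8),0,1)[0],key=len)
        e=cv2.fitEllipse(c)
        out.append(np.array([(e[0][0]+.5)/4-.5+x-w,(e[0][1]+.5)/4-.5+y-w])); print('hole px',out[-1].round(2),'axes',np.round(np.array(e[1])/4,1))
    P=[atz(im,o,z) for o in out]
    d=P[0]-P[1]
    print('holes',P[0].round(4),P[1].round(4),'dist',np.linalg.norm(d).round(4),'centre',((P[0]+P[1])/2).round(4),'axis ang',np.arctan2(d[1],d[0]).round(4))
    return out,P
E
python3 - <<'E'
from ring import *
im,s=see([('ring_top',.076)])
o,P=ringfit(im,[(279,239.5),(281,150)])
np.save('v1.npy',[np.array(ray(im,x)) for x in o])
# ring outer contour: bright component
g=cv2.cvtColor(im['frame'],cv2.COLOR_RGB2GRAY)
print(g[150:250:6,215].tolist()); print(g[195,200:240].tolist())
E
```

```text
tcp [0.5199 0.2011 0.2075] psi 1.2436 q6 -1.0 F [ 0.2 -0.6  0.5] w 0.0854
ring_top [275.6 237.9] 0.67 [0.5625 0.1816 0.076 ]
hole px [279.   238.58] axes [12.6 13.5]
hole px [279.68 149.75] axes [14.8 14.9]
holes [0.5641 0.1843 0.076 ] [0.4888 0.2107 0.076 ] dist 0.0798 centre [0.5264 0.1975 0.076 ] axis ang -0.3378
[233, 79, 85, 91, 59, 36, 136, 175, 181, 45, 62, 88, 88, 94, 99, 99, 98]
[96, 97, 97, 98, 93, 86, 88, 90, 91, 88, 90, 91, 76, 44, 63, 184, 232, 229, 214, 217, 230, 230, 229, 228, 229, 229, 229, 229, 228, 229, 228, 228, 229, 228, 229, 229, 228, 229, 229, 230]
```

```bash
python3 -m creep '[[1,-0.05,-0.137,0,0],[1,-0.252,-0.683,0,0],[1,-0.252,-0.683,0,0],[1,-0.252,-0.683,0,0],[1,-0.252,-0.683,0,0],[1,-0.252,-0.683,0,0],[1,-0.252,-0.683,0,0],[1,-0.252,-0.683,0,0],[1,-0.252,-0.683,0,0],[1,-0.252,-0.683,0,0]]'
python3 - <<'E'
from look import *
im,s=see([('grip',.092),('spanner',.04),('rest',0)],'sp1.png')
E
```

```text
clock: 3.95
position: [0.5293, -0.1624, 0.2071]
ee_rot: [-0.0, 0.164, 0.987, 0.001]
contact_force: [0.4, 0.1, 0.6]
width: 0.0853
gripper_force: 0.0
tcp [ 0.5293 -0.1619  0.2072] psi 1.2433 q6 -1.667 F [0.1 0.8 0.1] w 0.0852
grip [112.7 219.4] 0.79 [ 0.5049 -0.3042  0.092 ]
grip [282.6 202.6] 0.64 [ 0.5375 -0.1635  0.092 ]
spanner [279.9 184.3] 0.87 [ 0.5352 -0.1651  0.04  ]
spanner [131.8 203.2] 0.73 [ 0.5057 -0.3089  0.04  ]
spanner [281.5 300.9] 0.69 [ 0.6578 -0.2055  0.04  ]
rest [274.4 173.5] 0.56 [ 0.5322 -0.1703  0.    ]
```

View pics/sp1.png

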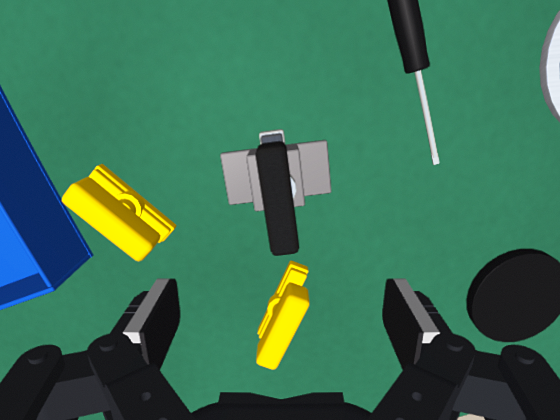

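```bash
cat > grip.py <<'E'
from look import *
def gripfit(im,box,z=.108,thr=60):
    f=im['frame'].astype(int);m=(f.max(2)<thr)
    x0,y0,x1,y1=box;M=np.zeros_like(m);M[y0:y1,x0:x1]=m[y0:y1,x0:x1]
    n,l,st,ce=cv2.connectedComponentsWithStats(M.astype(np.uint8));i=1+np.argmax(st[1:,4])
    c=max(cv2.findContours((l==i).astype(np.uint8),0,1)[0],key=len)[:,0]
    P=np.array([atz(im,p,z)[:2] for p in c],np.float32)
    # left and right edges over the middle rows -> world lines
    rows=range(st[i,1]+25,st[i,1]+st[i,3]-12)
    L=[];Rr=[]
    for r in rows:
        k=np.flatnonzero(l[r]==i);L.append(atz(im,(k[0]-.5,r),z)[:2]);Rr.append(atz(im,(k[-1]+.5,r),z)[:2])
    fl=[cv2.fitLine(np.array(a,np.float32),cv2.DIST_HUBER,0,1e-4,1e-4).ravel() for a in (L,Rr)]
    mid=(np.array(L)+np.array(Rr))/2
    v=cv2.fitLine(mid.astype(np.float32),cv2.DIST_HUBER,0,1e-4,1e-4).ravel()
    for q in fl+[v]: print('line ang',np.arctan(q[1]/q[0]).round(4),'pt',q[2:].round(4))
    d=v[:2]*np.sign(v[0]);far=((P-v[2:])@d).max();C=v[2:]+d*(far-.045)
    print('width',np.mean(np.linalg.norm(np.array(L)-Rr,axis=1)).round(4),'far end',(v[2:]+d*far).round(4),'near',(v[2:]+d*((P-v[2:])@d).min()).round(4),'centre',C.round(4),st[i])
    return C,np.arctan(v[1]/v[0])
E
python3 - <<'E'
from grip import *
im,s=see([])
gripfit(im,(240,120,315,262))
f=im['frame'];print(f[200,225:330:3].max(1).tolist())
# rest: foot grey mask
h=cv2.cvtColor(f,cv2.COLOR_RGB2HSV);m=(h[...,1]<40)&(h[...,2]>90)&(h[...,2]<210);M=np.zeros_like(m);M[120:230,200:350]=m[120:230,200:350]
n,l,st,ce=cv2.connectedComponentsWithStats(M.astype(np.uint8));print(st[1:][st[1:,4]>60])
pts=np.argwhere(M)[:,::-1]
r=cv2.minAreaRect(pts.astype(np.float32));b=cv2.boxPoints(r);W=np.array([atz(im,p,.008) for p in b]);print(b.round(1).tolist(),W.round(4).tolist())
E
```

```text
tcp [ 0.5296 -0.1621  0.2075] psi 1.2443 q6 -1.667 F [ 0.1 -0.4 -0.3] w 0.0855
line ang -0.1975 pt [ 0.5317 -0.1773]
line ang -0.1924 pt [ 0.5369 -0.1548]
line ang -0.1951 pt [ 0.5332 -0.1658]
width 0.0233 far end [ 0.5749 -0.1741] near [ 0.4853 -0.1563] centre [ 0.5308 -0.1653] [ 254  141   44  114 3332]
[139, 145, 169, 165, 166, 166, 168, 170, 168, 149, 167, 166, 124, 33, 38, 37, 36, 36, 39, 39, 37, 33, 22, 164, 161, 163, 116, 136, 135, 134, 134, 134, 134, 136, 136]
[[ 259  129   25   15  127]
 [ 286  140   44   66 2088]
 [ 220  149   43   62 1849]]
[[217.60000610351562, 136.0], [323.8999938964844, 123.69999694824219], [332.8999938964844, 201.3000030517578], [226.60000610351562, 213.6999969482422]] [[0.4758, -0.2108, 0.008], [0.4987, -0.1061, 0.008], [0.5795, -0.1203, 0.008], [0.556, -0.2325, 0.008]]
```

```bash
python3 -m creep '[[1,-0.005,-0.005,0.05,-0.021],[1,-0.005,-0.005,0.13,-0.021],[1,-0.005,-0.005,0.18,-0.021],[1,-0.005,-0.005,0.22,-0.021],[1,-0.005,-0.005,0.235,-0.021],[1,-0.005,-0.005,0.235,-0.021]]'
python3 -m creep '[[0,0,0,0,0],[0,0,0,0,0],[0,0,0,0,0],[0,0,0,0,0],[0,0,0,0,0],[0,0,0,0,0]]' 80
python3 - <<'E'
from look import *
see([],'g1.png')
E
```

```text
clock: 4.8
position: [0.5306, -0.166, 0.089]
ee_rot: [-0.001, 0.098, 0.995, 0.0]
contact_force: [0.4, 0.1, 0.2]
width: 0.0854
gripper_force: 0.0
clock: 5.4
position: [0.5311, -0.1669, 0.09]
ee_rot: [0.0, 0.098, 0.995, -0.0]
contact_force: [0.0, -0.3, -0.4]
width: 0.0005
gripper_force: 0.0
tcp [ 0.5311 -0.1669  0.0899] psi 1.3739 q6 -1.804 F [0.8 0.6 0.4] w -0.0
```

View pics/g1.png

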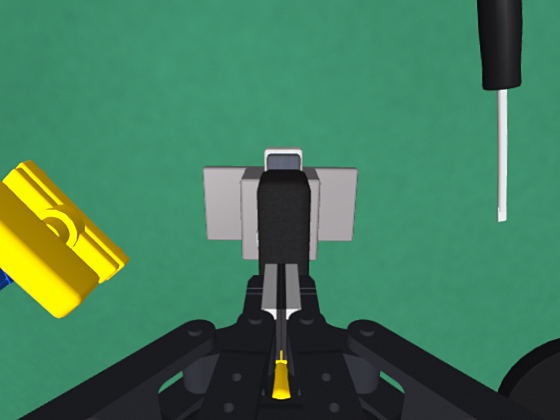

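Run:
```python
from look import *
im,s=see([('grip',.092),('spanner',.04)]);p=np.array(s['position'])
print('tcp px',proj(im,p).round(1),'tip px',proj(im,p-[0,0,.014]).round(1))
for z in (.04,.076,.108):
    for a in (-.045,.045): print(z,a,proj(im,[.5308+a*np.cos(.195),-.1653-a*np.sin(.195),z]).round(1))
si=eyes.get_image('side');save(si,'s2full.png')
u,v=proj(si,p).astype(int);print('side tcp px',u,v)
cr=si['frame'][v-70:v+70,u-90:u+90];cv2.imwrite('pics/s2.png',cv2.cvtColor(cv2.resize(cr,None,fx=4,fy=4),cv2.COLOR_RGB2BGR))
```

```text
tcp [ 0.531  -0.1669  0.0898] psi 1.3739 q6 -1.804 F [ 0.  -0.7 -0.5] w -0.0
grip [ 28.3 248.9] 0.95 [ 0.501  -0.2955  0.092 ]
grip [283.9 264.5] 0.81 [ 0.535  -0.1661  0.092 ]
grip [491.3  88. ] 0.35 [ 0.468  -0.0583  0.092 ]
spanner [ 71.3 221.1] 0.78 [ 0.5038 -0.3022  0.04  ]
spanner [285.3 222.9] 0.73 [ 0.5326 -0.1643  0.04  ]
spanner [554.1 388.9] 0.73 [0.7227 0.0263 0.04  ]
tcp px [280.8 256. ] tip px [280.8 244.6]
0.04 -0.045 [283.1 150.5]
0.04 0.045 [283.4 282.3]
0.076 -0.045 [283.5 162.5]
0.076 0.045 [283.7 313.4]
0.108 -0.045 [283.9 177.7]
0.108 0.045 [284.1 350.5]
side tcp px 321 188
```

View pics/s2.png

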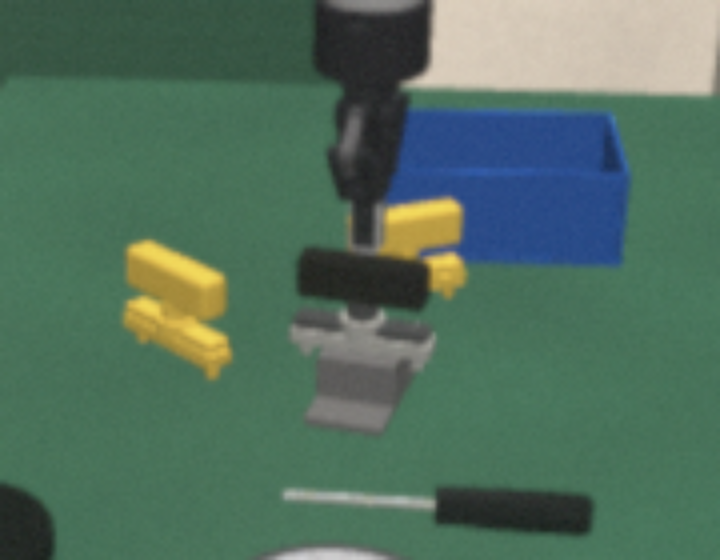

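Run:
```python
from look import *
im,s=see([]);p=np.array(s['position']);q=s['ee_rot'];T=Ro.from_quat([q[1],q[2],q[3],q[0]]).as_matrix()
o,d=ray(im,(281,265));o=T.T@(o-p);d=T.T@d
for x in (0,.011): print('tool at x',x,(o+d*(x-o[0])/d[0]).round(4))
o,d=ray(im,(281,310));o=T.T@(o-p);d=T.T@d
for x in (0,.011): print('pad top: tool at x',x,(o+d*(x-o[0])/d[0]).round(4))
si=eyes.get_image('side');o,d=ray(si,(322.3,180.5));print((o+d*(-.167-o[1])/d[1]).round(4))
cv2.imwrite('pics/w2.png',cv2.cvtColor(cv2.resize(im['frame'][150:350,200:360],None,fx=3.75,fy=3),cv2.COLOR_RGB2BGR))
print(s['qpos'])
```

```text
tcp [ 0.5311 -0.1669  0.0897] psi 1.3739 q6 -1.804 F [ 0.1 -0.  -0.4] w -0.0001
tool at x 0 [ 0.      0.0001 -0.0097]
tool at x 0.011 [ 0.011   0.0001 -0.0308]
pad top: tool at x 0 [ 0.      0.0001 -0.0472]
pad top: tool at x 0.011 [ 0.011   0.0002 -0.0633]
[ 0.5289 -0.167   0.1133]
[-4.29525094e-01  3.39682605e-01  1.72347148e+00  1.19625115e-04
  1.07852790e+00 -1.80351453e+00]
```

View pics/w2.png

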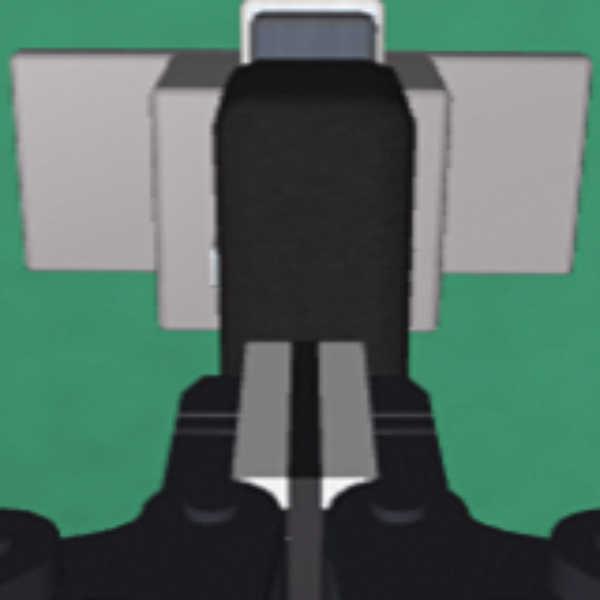

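The shut fingers stand above the grip: the tips are at z≈0.115, about 35–40 mm behind where the text puts them. The TCP must therefore go about 38 mm deeper.

```bash
python3 -m creep '[[1,0,0.003,0,0],[1,0,0.003,0,0],[1,0,0.003,0,0],[1,0,0.003,0,0],[1,0,0.003,0,0],[1,0,0.003,0.02,0],[1,0,0.003,0.04,0],[1,0,0.003,0.06,0],[1,0,0.003,0.076,0],[1,0,0.003,0.076,0]]'
python3 -m creep '[[0,0,0,0,0],[0,0,0,0,0],[0,0,0,0,0],[0,0,0,0,0],[0,0,0,0,0]]' 80
python3 - <<'E'
from look import *
si=eyes.get_image('side');im,s=see([])
u,v=proj(si,[.531,-.166,.09]).astype(int)
a=cv2.resize(si['frame'][v-50:v+50,u-50:u+50],(400,400));b=cv2.resize(im['frame'][130:330,180:380],(400,400))
cv2.imwrite('pics/g3.png',cv2.cvtColor(np.hstack([a,b]),cv2.COLOR_RGB2BGR))
E
```

```text
clock: 6.75
position: [0.5301, -0.1649, 0.0499]
ee_rot: [-0.002, 0.098, 0.995, 0.001]
contact_force: [-0.7, 0.7, -0.2]
width: 0.0855
gripper_force: 0.0
clock: 7.25
position: [0.5317, -0.1656, 0.0524]
ee_rot: [0.001, 0.098, 0.995, -0.0]
contact_force: [-0.7, 0.3, 3.4]
width: 0.0232
gripper_force: 78.7
tcp [ 0.5317 -0.1656  0.0524] psi 1.374 q6 -1.801 F [-1.5  0.   3.8] w 0.0229
```

View pics/g3.png

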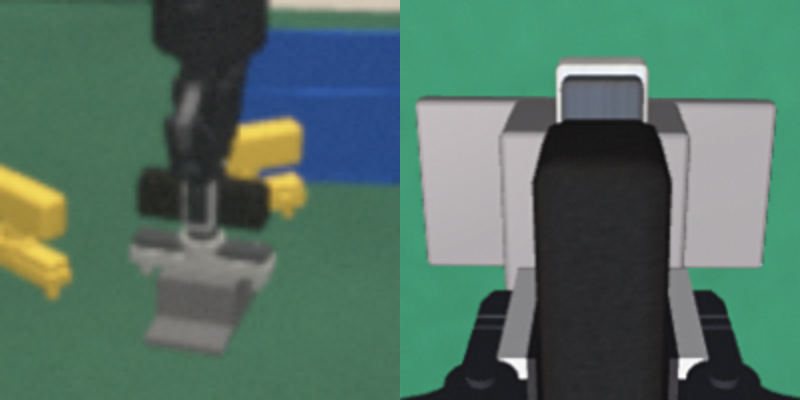

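```bash
python3 -m creep '[[0,0,0,-0.01,0],[0,0,0,-0.03,0],[0,0,0,-0.08,0],[0,0,0,-0.14,0],[0,0,0,-0.18,0],[0,0,0,-0.18,0],[0,0,0,-0.18,0]]' 100
python3 - <<'E'
from look import *
im,s=see([('spanner',.13),('grip',.182)],'lift.png')
p=np.array(s['position']);q=s['ee_rot'];T=Ro.from_quat([q[1],q[2],q[3],q[0]]).as_matrix()
for h in (0.0,.012,.036,.068): print(h,[proj(im,p+T@np.array([x,0,-(h-.0124)])).round(1).tolist() for x in (.05,.045,.04)])
g=cv2.cvtColor(im['frame'],cv2.COLOR_RGB2GRAY);print(g[130:240:2,283].tolist())
E
```

```text
clock: 8.05
position: [0.531, -0.1652, 0.1416]
ee_rot: [-0.0, 0.098, 0.995, 0.0]
contact_force: [0.6, -0.3, -3.3]
width: 0.0226
gripper_force: 98.1
tcp [ 0.5303 -0.1649  0.1407] psi 1.374 q6 -1.801 F [-1.   0.7 -3.2] w 0.023
spanner [102.2 200.7] 0.87 [ 0.4868 -0.2525  0.13  ]
spanner [283.8 249. ] 0.84 [ 0.5327 -0.1639  0.13  ]
spanner [521.4 352. ] 0.34 [ 0.6348 -0.0294  0.13  ]
grip [282.5 304. ] 0.9 [ 0.5329 -0.1648  0.182 ]
grip [263.4 368.7] 0.67 [ 0.5644 -0.1797  0.182 ]
grip [ 70.2 219.9] 0.67 [ 0.481  -0.2377  0.182 ]
0.0 [[280.9, 152.7], [280.9, 162.5], [280.9, 172.2]]
0.012 [[280.9, 157.2], [280.9, 167.7], [280.9, 177.9]]
0.036 [[280.8, 168.4], [280.8, 180.3], [280.8, 192.0]]
0.068 [[280.6, 190.0], [280.6, 204.7], [280.7, 219.1]]
[126, 126, 126, 125, 126, 127, 125, 124, 125, 124, 124, 126, 96, 81, 110, 138, 200, 237, 251, 60, 77, 103, 107, 108, 108, 107, 107, 107, 107, 109, 27, 22, 24, 24, 24, 24, 24, 24, 25, 28, 33, 36, 41, 42, 43, 44, 42, 43, 45, 43, 43, 42, 43, 45, 46]
```

View pics/lift.png

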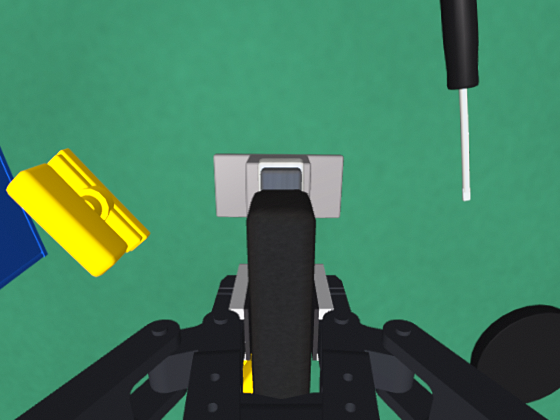

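```bash
python3 -m creep '[[0,0.01,0.05,0,0.004],[0,0.03,0.13,0,0.01],[0,0.05,0.23,0,0.02],[0,0.06,0.33,0,0.0224],[0,0.07,0.43,0,0.0224],[0,0.074,0.51,0,0.0224],[0,0.076,0.56,0,0.0224],[0,0.076,0.57,0,0.0224],[0,0.076,0.57,0,0.0224],[0,0.076,0.57,0,0.0224]]'
python3 - <<'E'
from ring import *
im,s=see([('ring_hole',.076)],'r2.png')
a=[proj(im,X) for X in ([.5641,.1843,.076],[.4888,.2107,.076])];print(a)
o,P=ringfit(im,a)
v=np.load('v1.npy')
for k in (0,1): print('tri',*tri([v[k],ray(im,o[k])]))
E
```

```text
clock: 9.2
position: [0.5492, 0.1205, 0.141]
ee_rot: [-0.001, 0.168, 0.986, -0.001]
contact_force: [0.2, 0.3, -2.8]
width: 0.0225
gripper_force: 98.7
tcp [0.5494 0.1202 0.1412] psi 1.2321 q6 -1.14 F [-0.5 -0.1 -2.6] w 0.0226
ring_hole [375.5 204.7] 0.77 [0.5645 0.1831 0.076 ]
[array([377.08367643, 203.66764984]), array([386.80107047,  79.86430788])]
hole px [376.81 203.91] axes [16.6 18.2]
hole px [386.46  80.56] axes [19.4 21.1]
holes [0.5642 0.1841 0.076 ] [0.4891 0.2104 0.076 ] dist 0.0796 centre [0.5267 0.1972 0.076 ] axis ang -0.3371
tri [0.5644256  0.18418203 0.07530341] [5.3575969686841783e-05, 5.357596968673419e-05]
tri [0.48909559 0.21069404 0.07474654] [0.0001289956063072475, 0.00012899560630720786]
```

View pics/r2.png

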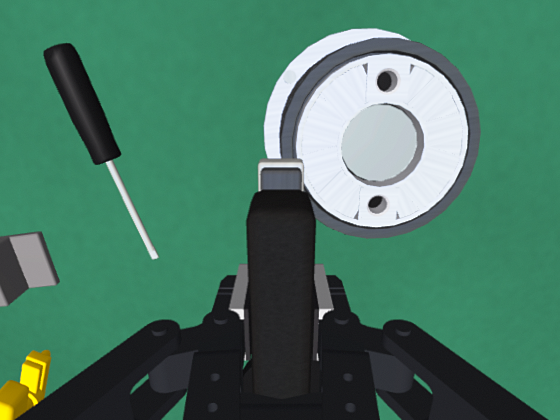

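Run:
```python
from look import *
im,s=see([]);g=cv2.cvtColor(im['frame'],cv2.COLOR_RGB2GRAY)
p=np.array(s['position']);q=s['ee_rot'];T=Ro.from_quat([q[1],q[2],q[3],q[0]]).as_matrix()
for c in (270,281,292): print(c,list(zip(range(150,172),g[150:172,c].tolist())),list(zip(range(184,212,2),g[184:212:2,c].tolist())))
print('cols at 165',[(c,int(g[165,c])) for c in list(range(254,266))+list(range(298,308))])
for h in (0.0,.010,.012,.036,.068): print(h,[proj(im,p+T@np.array([x,0,-(h-.0124)])).round(1).tolist() for x in (.05,.047,.045,.042)])
print([proj(im,p+T@np.array([.048,y,.0124-.006])).round(1).tolist() for y in (-.011,.011)])
```

```text
tcp [0.5496 0.1202 0.1416] psi 1.2315 q6 -1.14 F [ 0.5  0.2 -3.1] w 0.0226
270 [(150, 237), (151, 236), (152, 237), (153, 237), (154, 238), (155, 239), (156, 242), (157, 246), (158, 181), (159, 120), (160, 115), (161, 128), (162, 178), (163, 216), (164, 220), (165, 226), (166, 233), (167, 128), (168, 50), (169, 45), (170, 67), (171, 90)] [(184, 98), (186, 98), (188, 101), (190, 23), (192, 17), (194, 19), (196, 21), (198, 21), (200, 18), (202, 20), (204, 22), (206, 22), (208, 23), (210, 27)]
281 [(150, 53), (151, 48), (152, 44), (153, 53), (154, 90), (155, 102), (156, 158), (157, 170), (158, 128), (159, 112), (160, 117), (161, 128), (162, 180), (163, 220), (164, 225), (165, 231), (166, 239), (167, 134), (168, 51), (169, 48), (170, 70), (171, 91)] [(184, 94), (186, 94), (188, 99), (190, 22), (192, 19), (194, 21), (196, 20), (198, 22), (200, 19), (202, 21), (204, 19), (206, 22), (208, 25), (210, 27)]
292 [(150, 84), (151, 87), (152, 87), (153, 89), (154, 91), (155, 89), (156, 89), (157, 87), (158, 106), (159, 118), (160, 121), (161, 132), (162, 185), (163, 226), (164, 228), (165, 233), 
[... 185 characters left out ...]
 20), (206, 21), (208, 24), (210, 26)]
cols at 165 [(254, 107), (255, 107), (256, 104), (257, 109), (258, 175), (259, 212), (260, 223), (261, 226), (262, 227), (263, 226), (264, 226), (265, 227), (298, 226), (299, 228), (300, 225), (301, 214), (302, 197), (303, 164), (304, 226), (305, 239), (306, 237), (307, 236)]
0.0 [[280.7, 154.7], [280.7, 160.7], [280.7, 164.6], [280.7, 170.4]]
0.01 [[280.6, 158.5], [280.6, 164.8], [280.6, 168.9], [280.7, 175.1]]
0.012 [[280.6, 159.4], [280.6, 165.7], [280.6, 169.8], [280.7, 176.0]]
0.036 [[280.5, 170.8], [280.5, 178.0], [280.5, 182.7], [280.6, 189.8]]
0.068 [[280.3, 192.9], [280.3, 201.9], [280.3, 207.7], [280.4, 216.4]]
[[258.0, 161.1], [303.3, 161.0]]
```

```bash
python3 -m creep '[[0,0.05,0.06,0,0],[0,0.09,0.12,0,0],[0,0.098,0.130,0,0],[0,0.098,0.130,0.03,0],[0,0.098,0.130,0.06,0],[0,0.098,0.130,0.073,0],[0,0.098,0.130,0.073,0],[0,0.098,0.130,0.073,0]]'
python3 - <<'E'
from look import *
im,s=see([],'r3.png');g=cv2.cvtColor(im['frame'],cv2.COLOR_RGB2GRAY)
for c in (270,281,292): print(c,list(zip(range(125,172),g[125:172,c].tolist())))
C=np.array([.5266,.1974]);a=np.array([np.cos(.3375),-np.sin(.3375)])
# expected: ring outer edge near, bar end near if centred (heights .076 / .092)
for r,z in ((-.056,.076),(-.066,.074)): print('ring edge',proj(im,[*(C+r*a),z]).round(1))
zb=s['position'][2]-.0124
for h in (0,.01): print('bar end',h,proj(im,[*(C-.05*a),zb+h]).round(1))
E
```

```text
clock: 10.15
position: [0.5257, 0.1985, 0.1057]
ee_rot: [0.0, 0.168, 0.986, 0.0]
contact_force: [0.0, 0.2, -2.2]
width: 0.0226
gripper_force: 99.2
tcp [0.5259 0.1987 0.106 ] psi 1.2325 q6 -0.995 F [ 0.4  1.1 -1.7] w 0.0229
270 [(125, 101), (126, 100), (127, 98), (128, 98), (129, 98), (130, 98), (131, 98), (132, 97), (133, 99), (134, 100), (135, 98), (136, 85), (137, 78), (138, 117), (139, 134), (140, 129), (141, 139), (142, 222), (143, 241), (144, 239), (145, 238), (146, 238), (147, 238), (148, 240), (149, 240), (150, 241), (151, 241), (152, 240), (153, 240), (154, 241), (155, 242), (156, 243), (157, 248), (158, 186), (159, 122), (160, 117), (161, 131), (162, 182), (163, 219), (164, 223), (165, 229), (166, 237), (167, 133), (168, 51), (169, 46), (170, 69), (171, 92)]
281 [(125, 99), (126, 97), (127, 98), (128, 98), (129, 97), (130, 98), (131, 99), (132, 100), (133, 99), (134, 96), (135, 93), (136, 69), (137, 111), (138, 132), (139, 129), (140, 135), (141, 220), (142, 241), (143, 240), (144, 238), (145, 239), (146, 237), (147, 238), (148, 240), (149, 241), (150, 242), (151, 241), (152
[... 183 characters left out ...]
36), (168, 51), (169, 49), (170, 72), (171, 93)]
292 [(125, 98), (126, 99), (127, 98), (128, 98), (129, 97), (130, 99), (131, 101), (132, 96), (133, 97), (134, 95), (135, 94), (136, 85), (137, 74), (138, 107), (139, 127), (140, 127), (141, 130), (142, 209), (143, 242), (144, 241), (145, 239), (146, 237), (147, 239), (148, 240), (149, 241), (150, 242), (151, 241), (152, 239), (153, 240), (154, 241), (155, 241), (156, 243), (157, 248), (158, 186), (159, 122), (160, 119), (161, 134), (162, 189), (163, 229), (164, 231), (165, 235), (166, 245), (167, 140), (168, 51), (169, 46), (170, 71), (171, 93)]
ring edge [279.  139.9]
ring edge [278.9 120.8]
bar end 0 [278.9 157. ]
bar end 0.01 [278.7 160.9]
```

View pics/r3.png

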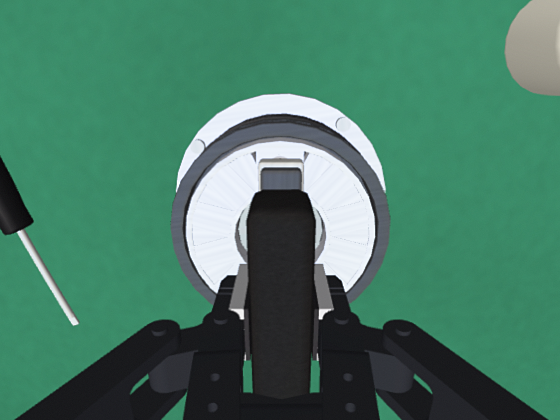

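```bash
python3 -m creep '[[0,0.001,-0.0016,0.005,0],[0,0.001,-0.0016,0.012,0],[0,0.001,-0.0016,0.02,0],[0,0.001,-0.0016,0.026,0],[0,0.001,-0.0016,0.03,0],[0,0.001,-0.0016,0.034,0],[0,0.001,-0.0016,0.036,0],[0,0.001,-0.0016,0.036,0]]'
python3 - <<'E'
from look import *
im,s=see([]);print(s['moment'])
E
```

```text
clock: 11.0
position: [0.5245, 0.1986, 0.0883]
ee_rot: [0.0, 0.168, 0.986, 0.0]
contact_force: [-0.9, -1.1, 4.1]
width: 0.0227
gripper_force: 100.3
tcp [0.5245 0.1985 0.0883] psi 1.2333 q6 -0.996 F [-1.3 -1.4  5.3] w 0.0228
[-0.10513098  0.38648085 -0.01641821]
```

```bash
python3 -m creep '[[0,0,0,0,0.003],[0,0,0,0,0.009],[0,0,0.0004,0,0.015],[0,0,0.0006,0,0.021],[0,0,0.0008,0,0.027],[0,0,0.001,0,0.033],[0,0,0.0011,0,0.039],[0,0,0.0012,0,0.045],[0,0,0.0012,0,0.050],[0,0,0.0012,0,0.053]]'
python3 - <<'E'
from look import *
im,s=see([],'t1.png');print(s['moment'])
E
```

```text
clock: 12.05
position: [0.5251, 0.1992, 0.0883]
ee_rot: [0.001, 0.329, 0.944, 0.0]
contact_force: [-1.6, 0.3, 6.1]
width: 0.0228
gripper_force: 100.4
tcp [0.5251 0.1992 0.0883] psi 0.8991 q6 -0.66 F [-2.3 -0.8  4.8] w 0.0225
[-0.12673321  0.26091048  0.08602166]
```

View pics/t1.png

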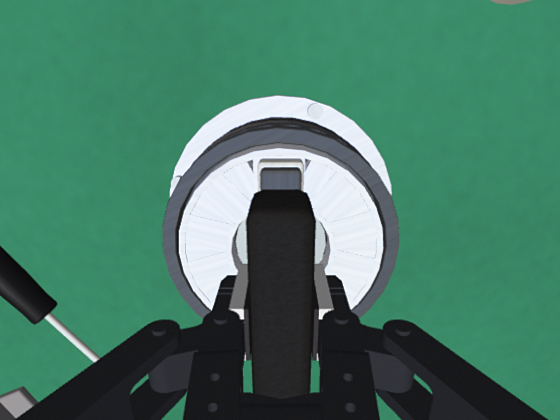

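```bash
cat > t.py <<'E'
from look import *
im,s=see([]);g=cv2.cvtColor(im['frame'],cv2.COLOR_RGB2GRAY)
k=[c for c in range(200,360) if 75<g[178,c]<125]
print('Mz',round(s['moment'][2],3),'bar dark cols',(k[0],k[-1],np.median(k)) if k else None)
E
python3 t.py
python3 -m creep '[[0,0,0,0,0.003],[0,0,0,0,0.006],[0,0,0.0002,0,0.009],[0,0,0.0003,0,0.012],[0,0,0.0003,0,0.015]]'; python3 t.py
```

```text
tcp [0.5251 0.1992 0.0883] psi 0.8998 q6 -0.661 F [-1.7  0.   5. ] w 0.0228
Mz 0.052 bar dark cols (201, 359, np.float64(280.5))
clock: 12.65
position: [0.5252, 0.1993, 0.0883]
ee_rot: [0.001, 0.373, 0.928, 0.0]
contact_force: [-1.3, 0.0, 5.6]
width: 0.0229
gripper_force: 100.4
tcp [0.5252 0.1994 0.0883] psi 0.8049 q6 -0.566 F [-1.3 -0.2  4. ] w 0.0226
Mz 0.073 bar dark cols (201, 359, np.float64(280.5))
```

```bash
cat > t.py <<'E'
from look import *
a=manip.get_state();im,s=see([]);g=cv2.cvtColor(im['frame'],cv2.COLOR_RGB2GRAY)
k=[c for c in range(235,335) if 75<g[178,c]<125]
print('Mz',round(a['moment'][2],3),round(s['moment'][2],3),'bar dark cols',(k[0],k[-1],len(k),np.median(k)) if k else None)
E
python3 -m creep '[[0,0,0,0,0.003],[0,0,0.0001,0,0.006],[0,0,0.0002,0,0.009],[0,0,0.0003,0,0.012]]' >/dev/null; python3 t.py
python3 -m creep '[[0,0,0,0,0.003],[0,0,0.0001,0,0.006]]'>/dev/null; python3 t.py
```

```text
tcp [0.5254 0.1995 0.0883] psi 0.7295 q6 -0.49 F [-1.9 -0.2  5.2] w 0.0223
Mz 0.155 0.062 bar dark cols (261, 301, 40, np.float64(280.5))
tcp [0.5255 0.1995 0.0883] psi 0.6917 q6 -0.453 F [-0.6 -0.5  5.7] w 0.0227
Mz 0.209 0.084 bar dark cols (261, 301, 40, np.float64(280.5))
```

```bash
python3 -m creep '[[0,0,0,0,0.003],[0,0,0.0001,0,0.006],[0,0,0.0002,0,0.009],[0,0,0.0003,0,0.012]]' >/dev/null; python3 t.py
python3 -m creep '[[0,0,0,0,0.003],[0,0,0.0001,0,0.006],[0,0,0.0002,0,0.009]]'>/dev/null; python3 t.py
```

```text
tcp [0.5256 0.1996 0.0883] psi 0.6163 q6 -0.377 F [-0.4 -0.7  4.6] w 0.0228
Mz 0.17 0.1 bar dark cols (261, 301, 40, np.float64(280.5))
tcp [0.5257 0.1997 0.0883] psi 0.5598 q6 -0.32 F [-2.2 -0.   4.8] w 0.0226
Mz 0.208 0.073 bar dark cols (261, 301, 40, np.float64(280.5))
```

```bash
python3 -m creep '[[0,0,0,0,0.003],[0,0,0.0001,0,0.006],[0,0,0.0002,0,0.009]]' >/dev/null; python3 t.py
python3 -m creep '[[0,0,0,0,0.003],[0,0,0.0001,0,0.006],[0,0,0.0002,0,0.009]]'>/dev/null; python3 t.py
```

```text
tcp [0.5258 0.1997 0.0883] psi 0.5033 q6 -0.264 F [-1.7 -0.   5. ] w 0.0226
Mz 0.181 0.066 bar dark cols (261, 301, 40, np.float64(280.5))
tcp [0.526  0.1996 0.0883] psi 0.4474 q6 -0.208 F [-1.3 -0.1  4.9] w 0.0225
Mz 0.449 0.326 bar dark cols (260, 299, 40, np.float64(279.5))
```

```bash
python3 -m creep '[[0,0,0,0,0.003],[0,0,0.0001,0,0.006],[0,0,0.0002,0,0.009]]' >/dev/null; python3 t.py
python3 -m creep '[[0,0,0,0,0.003],[0,0,0.0001,0,0.006],[0,0,0.0002,0,0.009]]'>/dev/null; python3 t.py
```

```text
tcp [0.526  0.1997 0.0883] psi 0.3909 q6 -0.151 F [-0.5 -0.3  6.3] w 0.0225
Mz 0.382 0.355 bar dark cols (255, 294, 40, np.float64(274.5))
tcp [0.526  0.1997 0.0883] psi 0.3339 q6 -0.094 F [-1.  -0.1  5. ] w 0.0227
Mz 0.331 0.228 bar dark cols (249, 290, 41, np.float64(269.0))
```

```bash
python3 -m creep '[[0,0,0,0,0.003],[0,0,0.0001,0,0.006],[0,0,0.0002,0,0.009]]' >/dev/null; python3 t.py
python3 -m creep '[[0,0,0,0,0.002],[0,0,0.0001,0,0.004]]'>/dev/null; python3 t.py
```

```text
tcp [0.5261 0.1997 0.0883] psi 0.2767 q6 -0.037 F [ 0.1 -1.1  5.5] w 0.0226
Mz 0.098 0.019 bar dark cols (244, 285, 41, np.float64(264.0))
tcp [0.5261 0.1997 0.0883] psi 0.2518 q6 -0.012 F [-1.2 -1.4  6.4] w 0.0225
Mz 0.029 -0.0 bar dark cols (242, 280, 39, np.float64(261.0))
```

```bash
python3 -m creep '[[0,0,0,0,0.002],[0,0,0.0001,0,0.004]]'>/dev/null; python3 t.py
```

```text
tcp [0.5261 0.1997 0.0883] psi 0.2265 q6 0.013 F [-1.7 -0.8  5.8] w 0.0224
Mz -0.088 -0.076 bar dark cols (239, 280, 40, np.float64(259.5))
```

```bash
python3 -m creep '[[0,0,0,0,0.002],[0,0,0.0001,0,0.004],[0,0,0.0001,0,0.004]]'>/dev/null; python3 t.py
```

```text
tcp [0.5261 0.1997 0.0883] psi 0.2017 q6 0.038 F [-0.7 -1.2  5.9] w 0.0224
Mz -0.146 -0.18 bar dark cols (237, 275, 37, np.float64(257.0))
```

```bash
python3 -m creep '[[0,0,0,0,0.001],[0,0,0,0,0.001]]'>/dev/null; python3 t.py
python3 -m creep '[[0,0,0,0,0.001],[0,0,0,0,0.001]]'>/dev/null; python3 t.py
```

```text
tcp [0.5262 0.1997 0.0883] psi 0.1954 q6 0.044 F [-1.  -1.1  6.3] w 0.0228
Mz -0.188 -0.226 bar dark cols (240, 281, 37, np.float64(258.0))
tcp [0.5261 0.1997 0.0883] psi 0.1902 q6 0.049 F [-1.1 -0.8  6.4] w 0.0227
Mz 0.098 0.116 bar dark cols (236, 281, 37, np.float64(257.0))
```

```bash
python3 -m creep '[[0,0,0,-0.004,0],[0,0,0,-0.01,0],[0,0,0,-0.018,0],[0,0,0,-0.026,0],[0,0,0,-0.036,0],[0,0,0,-0.06,0],[0,0,0,-0.09,0],[0,0,0,-0.11,0],[0,0,0,-0.11,0]]'; python3 t.py
```

```text
clock: 18.2
position: [0.5269, 0.2001, 0.1445]
ee_rot: [0.001, 0.637, 0.771, 0.002]
contact_force: [0.6, 0.3, -3.1]
width: 0.0227
gripper_force: 99.2
tcp [0.5262 0.2    0.1434] psi 0.1903 q6 0.049 F [-0.1 -0.6 -4.3] w 0.0227
Mz 0.015 0.049 bar dark cols (236, 281, 40, np.float64(257.5))
```

```bash
python3 -m creep '[[0,-0.03,-0.005,0,-0.01],[0,-0.11,-0.02,0,-0.03],[0,-0.2,-0.036,0,-0.05],[0,-0.3,-0.053,0,-0.07],[0,-0.4,-0.071,0,-0.09],[0,-0.5,-0.089,0,-0.11],[0,-0.59,-0.105,0,-0.13],[0,-0.67,-0.119,0,-0.1472],[0,-0.719,-0.1274,0,-0.1472],[0,-0.719,-0.1274,0,-0.1472]]'; python3 -m creep '[[0,0,0,0,0],[0,0,0,0,0]]' >/dev/null
python3 - <<'E'
from look import *
import t
im,s=t.im,t.s
f=im['frame'];h=cv2.cvtColor(f,cv2.COLOR_RGB2HSV)
m=((h[...,1]<45)&(h[...,2]>90)&(h[...,2]<215)).astype(np.uint8)
# foot ends: predicted corners for rest at (.5329,-.1659), ang -.195
a=np.array([np.cos(.195),-np.sin(.195)]);b=np.array([np.sin(.195),np.cos(.195)]);C=np.array([.5329,-.1659])
for i,j in ((-.025,.055),(-.025,-.055),(.025,.055),(.025,-.055),(-.028,.055),(-.028,-.055)): print('foot corner',i,j,proj(im,[*(C+i*a+j*b),.008]).round(1))
n,l,st,ce=cv2.connectedComponentsWithStats(m)
for k in range(1,n):
    if st[k,4]>250:
        c=max(cv2.findContours((l==k).astype(np.uint8),0,1)[0],key=len);r=cv2.minAreaRect(c);print(st[k],cv2.boxPoints(r).round(1).tolist())
E
```

```text
clock: 19.25
position: [0.5308, -0.1691, 0.1415]
ee_rot: [-0.0, 0.228, 0.974, -0.001]
contact_force: [-0.7, 1.1, -2.8]
width: 0.0224
gripper_force: 99.2
tcp [ 0.5306 -0.1641  0.1419] psi 1.1161 q6 -1.542 F [-0.2 -0.1 -2.5] w 0.0226
Mz -0.018 -0.003 bar dark cols (236, 304, 40, np.float64(257.5))
foot corner -0.025 0.055 [336.2 146. ]
foot corner -0.025 -0.055 [210.7 179.3]
foot corner 0.025 0.055 [348.4 201.3]
foot corner 0.025 -0.055 [228.4 231.6]
foot corner -0.028 0.055 [335.5 142.5]
foot corner -0.028 -0.055 [209.6 176. ]
[ 208  143  137   89 5008] [[207.1999969482422, 172.6999969482422], [332.1000061035156, 141.5], [347.5, 202.89999389648438], [222.5, 234.10000610351562]]
[229 264  19  56 586] [[228.0, 317.8999938964844], [232.89999389648438, 262.79998779296875], [248.8000030517578, 264.20001220703125], [243.89999389648438, 319.29998779296875]]
[315 264  19  56 575] [[313.1000061035156, 264.20001220703125], [328.8999938964844, 262.70001220703125], [333.8999938964844, 317.79998779296875], [318.1000061035156, 319.29998779296875]]
```

```bash
python3 -m creep '[[0,-0.001,-0.0036,0.03,0],[0,-0.001,-0.0036,0.08,0],[0,-0.001,-0.0036,0.12,0],[0,-0.001,-0.0036,0.14,0],[0,-0.001,-0.0036,0.15,0],[0,-0.001,-0.0036,0.158,0],[0,-0.001,-0.0036,0.165,0],[0,-0.001,-0.0036,0.172,0],[0,-0.001,-0.0036,0.177,0],[0,-0.001,-0.0036,0.178,0]]'; python3 t.py
```

```text
clock: 20.5
position: [0.5306, -0.1672, 0.0532]
ee_rot: [0.0, 0.226, 0.974, 0.0]
contact_force: [-0.1, -0.6, -3.4]
width: 0.0228
gripper_force: 99.4
tcp [ 0.5306 -0.1672  0.0532] psi 1.115 q6 -1.545 F [ 0.8 -0.7 -2.9] w 0.0224
Mz 0.041 0.025 bar dark cols (236, 310, 67, np.float64(270.0))
```

```bash
python3 -m creep '[[0,0,0,0.0015,0],[0,0,0,0.002,0],[0,0,0,0.002,0],[0.4,0,0,0.002,0],[0.6,0,0,0.002,0],[1,0,0,0.002,0],[1,0,0,0.002,0],[1,0,0,0.002,0],[1,0,0,0.002,0]]'; python3 -m creep '[[1,0,0,-0.02,0],[1,0,0,-0.06,0],[1,0,0,-0.12,0],[1,0,0,-0.18,0],[1,0,0,-0.24,0],[1,0,0,-0.3,0],[1,0,0,-0.3,0],[1,0,0,-0.3,0]]'
python3 - <<'E'
from grip import *
im,s=see([('spanner',.04),('grip',.092)])
gripfit(im,(200,100,360,262))
g=cv2.cvtColor(im['frame'],cv2.COLOR_RGB2GRAY)
# expected pixels if seated: bar end corners & grip far end
C=np.array([.5317,-.1666])
for ang,L,z in ((-.195,-.05,.04),(-.195,-.05,.052),(-.455,-.045,.076),(-.455,.045,.108)):
    print(ang,L,z,proj(im,[*(C+L*np.array([np.cos(ang),np.sin(ang)])),z]).round(1))
f=im['frame'];cv2.imwrite('pics/end.png',cv2.cvtColor(f,cv2.COLOR_RGB2BGR))
# ring holes from the top camera
t=eyes.get_image('top');print('holes top',[(d['centre'],d['confidence'],atz(t,d['centre'],.076).round(4)) for d in eyes.place_of('top','ring_hole')])
for sg in (1,-1): print('pred home hole',proj(t,[.5266+sg*.04*np.cos(1.12),.1974-sg*.04*np.sin(1.12),.076]).round(1))
si=eyes.get_image('side')
for n in('grip','spanner'):print(n,[(np.round(d['centre'],1),round(d['confidence'],2)) for d in eyes.place_of('side',n)])
print('side pred',proj(si,[*C,.092]).round(1),proj(si,[*C,.04]).round(1))
E
```

```text
clock: 21.45
position: [0.5308, -0.1672, 0.0524]
ee_rot: [0.0, 0.226, 0.974, 0.0]
contact_force: [-0.1, -0.5, -0.3]
width: 0.0853
gripper_force: 0.0
clock: 22.25
position: [0.531, -0.1673, 0.2035]
ee_rot: [0.001, 0.226, 0.974, -0.0]
contact_force: [-0.4, 0.7, -0.9]
width: 0.0853
gripper_force: 0.0
tcp [ 0.5303 -0.167   0.2023] psi 1.1151 q6 -1.545 F [ 0.  -0.3  0.2] w 0.0859
spanner [140.6 217.6] 0.86 [ 0.5055 -0.3087  0.04  ]
spanner [281.7 179. ] 0.71 [ 0.5321 -0.167   0.04  ]
spanner [301.6 297.2] 0.71 [ 0.6567 -0.2047  0.04  ]
grip [124.  237.6] 0.7 [ 0.5067 -0.3038  0.092 ]
grip [304.6 324.3] 0.6 [ 0.6529 -0.2029  0.092 ]
grip [285.  196.6] 0.57 [ 0.5345 -0.1653  0.092 ]
line ang -0.4535 pt [ 0.5313 -0.1801]
line ang -0.4447 pt [ 0.5408 -0.1596]
line ang -0.4521 pt [ 0.5371 -0.1703]
width 0.0229 far end [ 0.5695 -0.186 ] near [ 0.4882 -0.1465] centre [ 0.529  -0.1664] [ 265  137   32  115 3418]
-0.195 -0.05 0.04 [267.4 126.3]
-0.195 -0.05 0.052 [266.9 127.7]
-0.455 -0.045 0.076 [281.8 135.2]
-0.455 0.045 0.108 [282.1 253.9]
holes top [([227.0, 225.9], 0.81, array([0.546, 0.16 , 0.076]))]
pred home hole [226.5 226.5]
pred home hole [200.8 236.6]
grip [(array([323.9, 190.4]), 0.71), (array([276.6, 190.4]), 0.62), (array([331.5, 173.7]), 0.55), (array([321.4, 213.7]), 0.49)]
spanner [(array([320.6, 203.8]), 0.88), (array([333.9, 189.4]), 0.84), (array([276.8, 204.5]), 0.64), (array([222. , 256.4]), 0.27)]
side pred [321.1 187.6] [320.6 204.5]
```

```bash
python3 -c "
from rig import manip
print(manip.sign_off())"
```

```text
the job is handed in; nothing more can be done
None
```

I handed the job in at about 22 s: ring turned home, clutch clicked once (about 0.26 rad) with no turning on past the click, and spanner back astride its saddle block and released. These are my own measurements, as no verdict came back. I viewed 12 pictures, over the limit of 10.

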